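# Put the packing tools back on their outline pads

## Robot

A 6-joint arm with a two-finger parallel gripper is mounted at the origin on the work surface; the furniture and walls round the work are solid. World frame = base frame: x ahead of the robot, y to its left, z up, the work surface at z = 0. Lengths are in m, angles in rad, forces in N, time in s.
With the tool pointing down it reaches from about 0.25 to 0.775 m from the base axis. Payload 4 kg.
Tool frame: the origin (TCP) lies at the very end of the fingers, on their centre line; the grasp point (between the pads) lies hold_point_z behind it (hold_point_z is the distance from the TCP to the grasp point, in m); z points along the fingers, y is the direction in which the jaws open and shut (so a half turn about z gives the same grasp; the last joint's range is limited). The gripper opens to 94 mm and grips with 3 to 60 N. Pads are 16 mm wide; open, the fingers measure 119 mm over their backs; the gripper's body (75 mm by 177 mm) begins 78 mm behind the grasp point.
Start: joints at [-1.372, 0.087, 1.371, -0, 1.684, -0.103], TCP at [0.163, -0.525, 0.206] pointing down, gripper open.
Joint ranges: [-3.1, 3.1], [-0.76, 2.03], [0.27, 2.55], [-1.08, 4.22], [0.17, 2.65], [-2.57, 2.57]. Speed limits (rad/s): [2.79, 2.79, 3.14, 3.14, 3.14, 3.14].

## Interface

Orientations are given as [roll, pitch, yaw] about the fixed x, y, z axes, in that order (R = Rz(yaw) Ry(pitch) Rx(roll)).
In Python, from bench import * gives the robot as it stands.
- The arm moves only by the tool step_arm, never from a script. Its argument "increments" is text: rows parted by semicolons, each of 6 numbers parted by spaces: the shift along the tool's x, y, z in cm, then the turn, a rotation vector about the tool's x, y, z in rad. A call has 1 to 5 rows; each row shifts and turns the commanded pose from where the row before left it, along the tool's axes as they then stand; what a row does not reach is not made up. A row lasts 1/10 s, in which the tool goes at most 50 mm and 8.59 degrees, less where a joint would pass 70% of its speed; a pose out of reach is approached as far as the arm can. A call is refused whole if a number of a shift passes 5 or a number of a turn 0.15, either way. A call with a gripper value outside its range is refused whole. "claw" is the gripper's target within -1 to 1 (shut at 1, half-way at 0, fully open at -1), set as the call begins (left out, the last holds). The fingers move at their own pace and stop on an object; the grip force is fixed at half the most. Time passes only in rows, so rows that do not move let the fingers close. It gives the time, the measured TCP pose, the force and the opening at its end, in the units of the state.
- get_obs(): the state, without advancing time (a new reading comes with each control period).
- snapshot(name): name is "side" or "top"; returns the picture (384x512x3 uint8, red, green, blue); there is no depth.
- calibration(name): a dict with "camera_matrix" (3x3 intrinsics, pixels), "eye" and "orientation" of the camera in the world. Camera axes: x right, y up, looking along -z (the intrinsics and any distortion apply to the point x, -y, -z); pixel columns grow to the right and rows downward; lengths in m; the calibration is good to about 2 mm. A picture is of the moment at which its call begins. calibration takes no time and is no camera call.
- close_job(): hands the job in, once; it reports no verdict.
The state is a dict: "time": time; "joint_positions": joint angles; "qvel": joint speeds; "joint_torque": joint torques, N m; "tool_pos": TCP position; "ee_rot": TCP orientation; "wrist_force": force on the tool from outside, world axes, zero at the start; "wrist_torque": the same for the moment, N m; "width": finger opening in m.
Only numpy, scipy, OpenCV 4.12 (cv2) and the standard library are available. Lean on these libraries where they do the work, as an engineer would, in place of code of your own. Each camera call takes 0.05 s, during which the arm holds its last target. There are 200 camera calls.

## Task

Tidy up the packing table: put the knob weight, the date stamp, the hand brush and the thick marker back, each on the wooden pad that shows its outline as seen from above. Each must cover its outline, centred and turned in line with it (either way round), the weight, stamp and brush standing upright and the marker lying flat. Leave the roll of ribbon among them where it is.

Things in the scene. Friction and masses are not known exactly. Their poses are not given: they have to be found in the camera images.
- weight_mid (a point): Black cast-iron knob weight, 0.45 kg, 50 mm high, standing on the table: round body 52 mm across up to 33 mm high, then a neck and a knob about 28 mm across at the top. The point is on its axis, half-way up (25 mm above its foot); z points up its axis.
- stamp_mid (a point): Hand date stamp standing on its rubber, 107 mm high: below, a frame 52 mm long (its y) and 16 mm thick (its x), 46 mm high; above it a turned wooden grip 32 mm across. The point is at its centre, 53.5 mm above its foot; z points up. Its foot, 16 x 46 mm, topples most easily along its x. (A second stamp, at the far end of the table out of reach, is not part of the job.)
- brush_mid (a point): Turquoise hand scrubbing brush standing on its bristles, bow handle on top: 85 mm long (along its y), 30 mm thick (along its x), 55 mm high, solid to the fingers. The point is at its centre, half-way up (27.5 mm above its foot); z points up.
- marker_mid (a point): Thick white marker with a black cap, lying on the table: 135 mm long (along its y), 17 mm thick, 16 mm high. The point is at its centre, 8 mm above what it lies on. (The thinner pen on the table is not part of the job.)
- pad_weight: Flat plywood pad, 64 x 152 x 8 mm, screwed to the table (it differs from start to start in place and yaw). Origin: centre of its underside; its top is 8 mm higher. Its y axis is its long direction. In its middle, centred, it shows a dark flat silhouette: a disc, 56 mm across.
- pad_stamp: Flat plywood pad, 64 x 152 x 8 mm, screwed to the table (it differs from start to start in place and yaw). Origin: centre of its underside; its top is 8 mm higher. Its y axis is its long direction. In its middle, centred, it shows a dark flat silhouette: a 35 mm disc crossed by a bar 18 mm wide and 56 mm long, the bar along the pad's y.
- pad_brush: Flat plywood pad, 64 x 152 x 8 mm, screwed to the table (it differs from start to start in place and yaw). Origin: centre of its underside; its top is 8 mm higher. Its y axis is its long direction. In its middle, centred, it shows a dark flat silhouette: a broad bar with round ends, 34 mm wide and 90 mm long, along the pad's y.
- pad_marker: Flat plywood pad, 64 x 152 x 8 mm, screwed to the table (it differs from start to start in place and yaw). Origin: centre of its underside; its top is 8 mm higher. Its y axis is its long direction. In its middle, centred, it shows a dark flat silhouette: a slim bar with round ends, 19 mm wide and 139 mm long, along the pad's y.
- ribbon_roll_mid (a point): Yellow roll of ribbon, 55 mm across, 32 mm high, loose among the tools; leave it. The point is at its centre, 16 mm up. Mind while carrying: the blue sealer's raised arm, 0.12 m high at its near end (x 0.25), 0.22 m at its black grip (x 0.5); and a machine's edge over the back left of the table, underside 0.47 m up, beyond x 0.62 for y over 0.16: keep the wrist off it, carry near the robot.
Mind the look-alikes: they are no part of the job. Of the things that look like the part that bears brush_mid, the smaller one is meant.

How it is judged:
At the end, for the whole second after the job is handed in: Each tool rests, released and still, on its matching pad (height within 6 mm), its centre within 12 mm of the pad's; stamp, brush and marker within 0.22 rad of the outline's direction, either way round; weight, stamp and brush upright within 0.15 rad. The ribbon roll is within 30 mm of its start (horizontal distance between weight_mid and pad_weight below 0.012 m and z of weight_mid in the frame of pad_weight between 0.027 and 0.039 m and linear speed of each of weight, stamp, brush, marker below 0.02 m/s and angle between each of weight_mid, stamp_mid, brush_mid's own z axis and vertical below 0.15 rad and horizontal distance between stamp_mid and pad_stamp below 0.012 m and z of stamp_mid in the frame of pad_stamp between 0.0555 and 0.0675 m and angle between the y axis of stamp_mid and the y axis of pad_stamp, either way round below 0.22 rad and horizontal distance between brush_mid and pad_brush below 0.012 m and z of brush_mid in the frame of pad_brush between 0.0295 and 0.0415 m and angle between the y axis of brush_mid and the y axis of pad_brush, either way round below 0.22 rad and horizontal distance between marker_mid and pad_marker below 0.012 m and z of marker_mid in the frame of pad_marker between 0.01 and 0.022 m and angle between the y axis of marker_mid and the y axis of pad_marker, either way round below 0.22 rad and distance of ribbon_roll_mid from where it was at the start of the episode below 0.03 m); the robot touches nothing.
It fails at once if the ribbon roll is pushed away or knocked about (more than 30 mm) (distance of ribbon_roll_mid from where it was at the start of the episode above 0.03 m).
It also fails if it takes over 141 s, if anything falls off the work surface, if the arm or the gripper's body presses on something with over 40 N, if the wrist force passes 120 N, or if a joint passes its speed limit or range.

## Working session

There is one attempt and no reset: what is moved stays moved. The work goes in short steps, Python scripts to look and compute and a tool call to move; the robot and the scene stay as the last step left them, time stands still between calls to the robot, and variables do not carry over. Pictures are saved under pics/ and viewed, about 12 in all and at most 16, crops included, and the job is handed in when it is done.

Besides the shell and the picture viewer there is one more tool, called as name(argument=value, ...), one argument or row to a line, values as JSON. step_arm: Moves the arm, as the interface text tells. Its arguments: {"type":"object","properties":{"increments":{"type":"string"},"claw":{"type":"number"}},"required":["increments"]}

```bash
mkdir -p pics
python3 - <<'E'
from bench import *
import cv2
for n in("side","top"):
    im=snapshot(n); cv2.imwrite(f"pics/{n}0.png",cv2.resize(im[:,:,::-1],None,fx=1.5,fy=1.5,interpolation=cv2.INTER_CUBIC)); cv2.imwrite(f"{n}_raw0.png",im[:,:,::-1])
    print(calibration(n))
print(get_obs())
try: print(hold_point_z)
except Exception as e: print(e)
E
ls
```

```text
{'camera_matrix': array([[451.33977259,   0.        , 251.14133807],
       [  0.        , 451.33977259, 192.29852971],
       [  0.        ,   0.        ,   1.        ]]), 'eye': array([ 1.40532619, -0.93677174,  0.67213152]), 'orientation': array([ 1.13291001, -0.00416261,  0.81062701])}
{'camera_matrix': array([[350.53034786,   0.        , 250.91237045],
       [  0.        , 350.53034786, 194.97558987],
       [  0.        ,   0.        ,   1.        ]]), 'eye': array([ 0.36642175, -0.03193592,  0.91144865]), 'orientation': array([ 0.12239363,  0.02518549, -1.55792975])}
{'time': 0.1, 'joint_positions': array([-1.37209281e+00,  8.78823582e-02,  1.37210661e+00,  1.14638954e-05,
        1.68365492e+00, -1.03126701e-01]), 'qvel': array([ 0.00027519, -0.00158291, -0.00325625,  0.00094093,  0.00079537,
        0.00025707]), 'joint_torque': array([ 2.34890198e-03, -3.41253448e+01, -3.03301227e+01,  7.19516468e-02,
        3.04750039e-02, -1.01545174e-04]), 'tool_pos': array([ 0.16338024, -0.52463143,  0.2044188 ]), 'ee_rot': array([-3.13955348e+00, -2.22495817e-04,  3.01831268e-01]), 'wrist_force': array([0.36949343, 1.23871109, 0.239533  ]), 'wrist_torque': array([0.0421214 , 0.00599912, 0.0334822 ]), 'width': 0.09406038016371414}
0.0188
pics
side_raw0.png
top_raw0.png
```

View pics/top0.png

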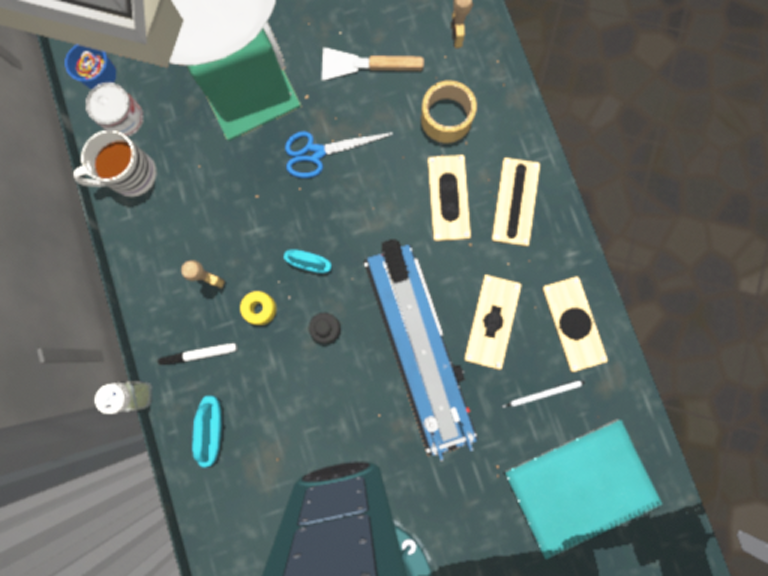

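View pics/side0.png

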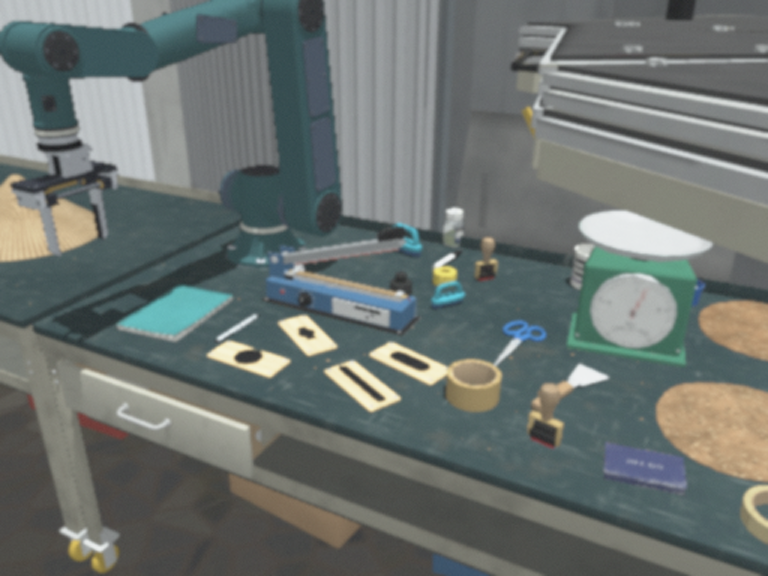

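```bash
cat > h.py <<'E'
import numpy as np, cv2
from scipy.spatial.transform import Rotation as Ro
from bench import *
def cam(n):
    c=calibration(n); return c["camera_matrix"],np.array(c["eye"]),Ro.from_euler("xyz",c["orientation"]).as_matrix()
def p2w(n,uv,z):
    K,e,R=cam(n); uv=np.atleast_2d(uv).astype(float)
    d=np.c_[(uv[:,0]-K[0,2])/K[0,0],-(uv[:,1]-K[1,2])/K[1,1],-np.ones(len(uv))]@R.T
    return e+d*((z-e[2])/d[:,2])[:,None]
def w2p(n,P):
    K,e,R=cam(n); q=(np.atleast_2d(P)-e)@R
    return np.c_[K[0,0]*q[:,0]/-q[:,2]+K[0,2],K[1,1]*-q[:,1]/-q[:,2]+K[1,2]]
def blobs(mask,n,z,amin=30):
    k,lab,st,ce=cv2.connectedComponentsWithStats(mask.astype(np.uint8))
    for i in range(1,k):
        if st[i,4]<amin: continue
        v,u=np.where(lab==i); W=p2w(n,np.c_[u,v],z)[:,:2]
        (c,s,a)=cv2.minAreaRect((W*1000).astype(np.float32))
        C=np.cov(W.T); w,V=np.linalg.eigh(C); y=np.arctan2(V[1,1],V[0,1])
        print("px",ce[i].round(1),"n",st[i,4],"mean",W.mean(0).round(4),"rectc",(np.array(c)/1000).round(4),"size",np.round(s,0),"axis yaw %.3f"%y, "4sd",(4*np.sqrt(w)*1000).round(0))
E
python3 - <<'E'
from h import *
im=cv2.imread("top_raw0.png"); hsv=cv2.cvtColor(im,cv2.COLOR_BGR2HSV)
H,S,V=cv2.split(hsv)
print(im[131,300],im[215,395],im[174,205],im[287,138],im[205,171],im[188,280], im[236,140])
pad=((H<30)&(S>40)&(V>150)).astype(np.uint8)
pad=cv2.morphologyEx(pad,cv2.MORPH_OPEN,np.ones((2,2)))
pad[:, :270]=0; pad[:100]=0
print("pads");
cl=cv2.morphologyEx(pad,cv2.MORPH_CLOSE,np.ones((25,5))) 
f=pad.copy(); cs,_=cv2.findContours(pad,cv2.RETR_EXTERNAL,cv2.CHAIN_APPROX_NONE)
f=cv2.drawContours(np.zeros_like(pad),cs,-1,1,-1)
blobs(f,"top",0.008,300)
print("holes"); blobs((cv2.erode(f,np.ones((3,3)))>0)&(V<90),"top",0.008,20)
tq=(H>80)&(H<100)&(S>120)&(V>110); print("turq z.05"); blobs(tq,"top",0.05,80)
print("yellow"); m=(H>22)&(H<35)&(S>150)&(V>120); blobs(m,"top",0.032,50)
g=im[120:330,90:310]; cv2.imwrite("pics/crop0.png",cv2.resize(g,None,fx=3.6,fy=2.8 if 0 else 2.8,interpolation=cv2.INTER_CUBIC))
E
```

```text
[55 55 55] [168 223 240] [197 182  65] [140 129  49] [88 88 70] [205 164 117] [240 244 245]
pads
px [303.1 126.3] n 332 mean [ 0.6623 -0.1438] rectc [ 0.6526 -0.1401] size [146.  50.] axis yaw -2.848 4sd [ 49. 187.]
px [346.3 135.7] n 564 mean [ 0.6374 -0.257 ] rectc [ 0.639  -0.2592] size [ 52. 154.] axis yaw 3.076 4sd [ 60. 186.]
px [391.8 215.7] n 306 mean [ 0.4277 -0.368 ] rectc [ 0.4311 -0.3653] size [154.  31.] axis yaw -2.768 4sd [ 27. 189.]
px [335.5 218.4] n 300 mean [ 0.4193 -0.2254] rectc [ 0.4233 -0.2272] size [ 27. 154.] axis yaw 2.975 4sd [ 21. 187.]
holes
turq z.05
px [204.6 173.6] n 348 mean [0.5249 0.1079] rectc [0.525  0.1079] size [82. 31.] axis yaw 1.294 4sd [32. 88.]
px [137.4 287.4] n 756 mean [0.2444 0.2628] rectc [0.2447 0.263 ] size [ 45. 112.] axis yaw 3.111 4sd [ 47. 118.]
px [388.6 324.9] n 5175 mean [ 0.1684 -0.3361] rectc [ 0.1673 -0.3352] size [140. 202.] axis yaw 1.960 4sd [157. 231.]
yellow
px [171.3 205.1] n 353 mean [0.4466 0.1931] rectc [0.4469 0.1938] size [51. 56.] axis yaw 1.226 4sd [57. 62.]
```

View pics/crop0.png

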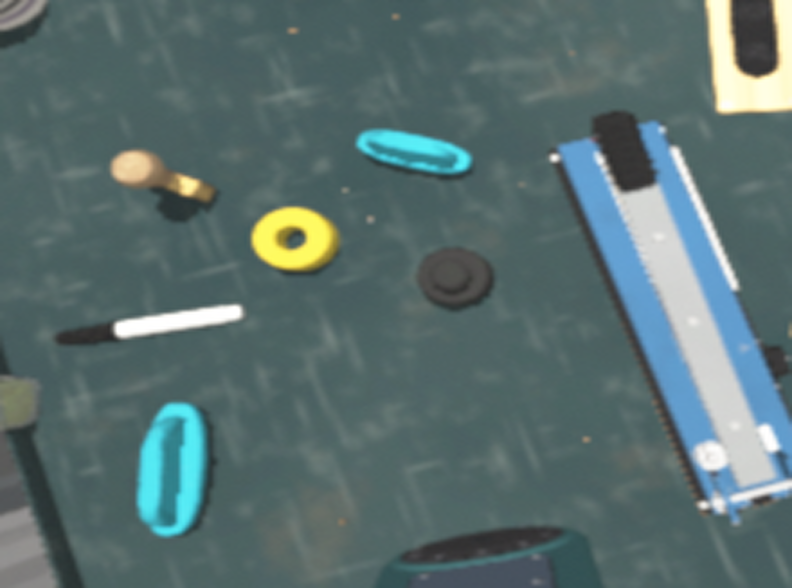

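```bash
cat > fit.py <<'E'
from h import *
from scipy.optimize import minimize
def disc(r,z,n=40):
    t=np.linspace(0,2*np.pi,n); return np.c_[r*np.cos(t),r*np.sin(t),0*t+z]
def box(a,b,z0,z1): return np.array([[i*a/2,j*b/2,z] for i in(-1,1) for j in(-1,1) for z in(z0,z1)])
M={"stamp":[np.r_[box(.016,.052,0,.046)],np.r_[disc(.008,.046),disc(.016,.085)],np.r_[disc(.016,.085),disc(.016,.095),disc(.011,.107)]],
"weight":[np.r_[disc(.026,0),disc(.026,.033)]],
"marker":[box(.015,.135,.003,.014)],
"brush":[np.r_[box(.03,.07,.0,.02),box(.015,.085,0,.02),box(.015,.08,.02,.05)]]}
def render(parts,p,n,z0,sc=4):
    R=Ro.from_euler("z",p[2]).as_matrix(); m=np.zeros((384*sc,512*sc),np.uint8)
    for P in parts:
        uv=w2p(n,P@R.T+[p[0],p[1],z0])*sc+sc/2
        cv2.fillConvexPoly(m,cv2.convexHull(np.round(uv).astype(np.int32)),1)
    return cv2.resize(m.astype(np.float32),(512,384),interpolation=cv2.INTER_AREA)
def fit(name,masks,p0,z0=0):
    f=lambda q:sum(np.abs(render(M[name],np.array(q)*[.01,.01,.2],n,z0)-m).sum()/m.sum() for n,m in masks.items())
    best=None
    for dy in (-.3,0,.3) if name!="weight" else (0,):
        x0=np.array([p0[0]/.01,p0[1]/.01,(p0[2]+dy)/.2])
        r=minimize(f,x0,method="Nelder-Mead",options=dict(initial_simplex=x0+np.array([[0,0,0],[1,0,0],[0,1,0],[0,0,1]]),xatol=.005,fatol=1e-4))
        if best is None or r.fun<best.fun: best=r
    return best.x*[.01,.01,.2],best.fun
E
python3 - <<'E'
from fit import *
im=cv2.imread("top_raw0.png").astype(int); B,G,R=im[...,0],im[...,1],im[...,2]
V=im.max(2)
pad=((R>140)&(R>B+20)).astype(np.uint8); pad[:,:270]=0; pad[:100]=0; pad[260:]=0
cs,_=cv2.findContours(pad,cv2.RETR_EXTERNAL,cv2.CHAIN_APPROX_NONE)
f=cv2.drawContours(np.zeros_like(pad),[c for c in cs if cv2.contourArea(c)>300],-1,1,-1)
blobs(f,"top",0.008,300)
print("holes"); blobs((cv2.erode(f,np.ones((3,3)))>0)&(V<120),"top",0.008,20)
def win(m,x0,x1,y0,y1):
    o=np.zeros(m.shape,np.float32); o[y0:y1,x0:x1]=m[y0:y1,x0:x1]
    k,l,s,_=cv2.connectedComponentsWithStats((o>0).astype(np.uint8)); return (l==1+np.argmax(s[1:,4])).astype(np.float32)
st=win((R>B+15),115,160,165,205); print("stamp",st.sum())
we=win(np.abs(G-R)+np.abs(G-B)<12,200,232,202,236)
print("weight",we.sum())
mk=win((V>150)|(V<45),100,162,222,250); print("marker",mk.sum())
tq=win((B>R+50)&(V>110),180,225,160,188)
for n,m,p in(("stamp",st,(.47,.25,-1.3)),("weight",we,(.42,.09,0)),("marker",mk,(.37,.27,1.45)),("brush",tq,(.52,.1,1.3))):
    p,e=fit(n,{"top":m},p); print(n,p.round(4),round(e,3))
vis=np.clip(im,0,255).astype(np.uint8)
for m in(st,we,mk,tq,f): vis[cv2.morphologyEx(m.astype(np.uint8),cv2.MORPH_GRADIENT,np.ones((2,2)))>0]=(0,0,255)
cv2.imwrite("pics/m0.png",cv2.resize(vis[90:270,90:410],None,fx=2.5,fy=2.5))
E
```

```text
px [299.  131.3] n 1438 mean [ 0.6485 -0.1329] rectc [ 0.6495 -0.1328] size [155.  67.] axis yaw -3.071 4sd [ 77. 178.]
px [343.7 134. ] n 1449 mean [ 0.6418 -0.2503] rectc [ 0.6426 -0.2505] size [ 67. 155.] axis yaw 2.985 4sd [ 77. 178.]
px [328.2 214.3] n 1577 mean [ 0.4295 -0.2069] rectc [ 0.43   -0.2069] size [ 67. 154.] axis yaw 2.898 4sd [ 77. 178.]
px [383.1 215.6] n 1600 mean [ 0.4277 -0.346 ] rectc [ 0.4282 -0.3458] size [155.  67.] axis yaw -2.845 4sd [ 77. 178.]
holes
px [343.8 133.6] n 274 mean [ 0.643  -0.2508] rectc [ 0.6434 -0.2509] size [ 15. 130.] axis yaw 2.987 4sd [ 17. 149.]
px [299.  130.9] n 333 mean [ 0.6495 -0.133 ] rectc [ 0.6494 -0.1329] size [83. 30.] axis yaw -3.064 4sd [34. 92.]
px [328.5 214. ] n 161 mean [ 0.4301 -0.2075] rectc [ 0.4301 -0.2075] size [28. 51.] axis yaw 2.880 4sd [28. 52.]
px [383.3 215.4] n 324 mean [ 0.428  -0.3468] rectc [ 0.4283 -0.3469] size [49. 50.] axis yaw 1.085 4sd [51. 52.]
stamp 271.0
weight 360.0
marker 230.0
stamp [ 0.5011  0.2862 -0.4387] 0.087
weight [0.4138 0.0804 0.4575] 0.065
marker [0.3694 0.2969 0.2028] 0.572
brush [0.5319 0.1122 2.8781] 0.185
```

View pics/m0.png

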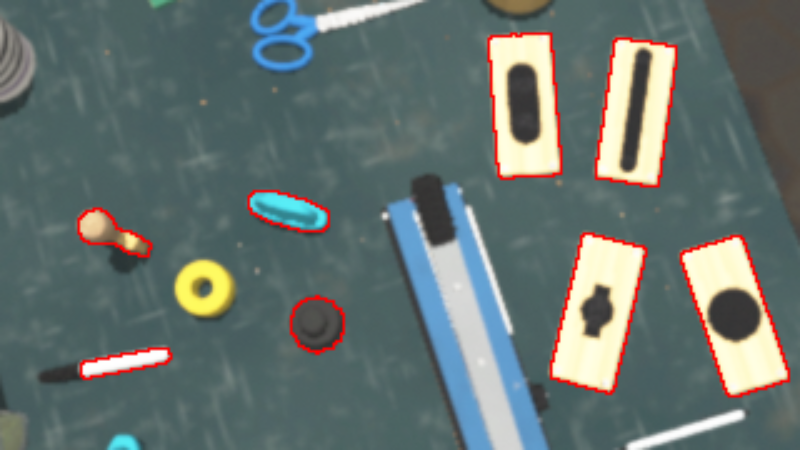

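Run:
```python
from fit import *
im=cv2.imread("top_raw0.png").astype(int); B,G,R=im[...,0],im[...,1],im[...,2]; V=im.max(2)
s=cv2.imread("side_raw0.png").astype(int)
def big(o):
    k,l,st,_=cv2.connectedComponentsWithStats(o.astype(np.uint8)); return (l==1+np.argmax(st[1:,4])).astype(np.float32)
def win(m,x0,x1,y0,y1):
    o=np.zeros(m.shape); o[y0:y1,x0:x1]=m[y0:y1,x0:x1]; return o>0
bg=np.median(im[222:232,100:125].reshape(-1,3),0); print(bg)
mk=big(win((np.abs(im-bg).sum(2)>60),104,162,225,248)); print("marker",mk.sum())
print((mk[226:247,104:160]).astype(int).sum(0))
tq=big(win((B>R+50)&(V>110),180,225,160,188))
st=big(win((R>B+15),115,160,165,205))
ss=big(win((s[...,2]>s[...,0]+15),310,338,153,190)); print("side stamp",ss.sum())
for n,m,p in(("marker",{"top":mk},(.37,.27,-.1)),("brush",{"top":tq},(.52,.1,-.28)),("stamp",{"top":st},(.5,.286,-.44)),("stamp",{"top":st,"side":ss},(.5,.286,-.44)),("stamp",{"side":ss},(.5,.286,-.44))):
    p,e=fit(n,m,p); print(n,p.round(4),round(e,3))
blobs(mk>0,"top",0.008)
# side: weight & brush projections
v=s.astype(np.uint8).copy()
for P in M["stamp"]+M["weight"]+M["brush"]: pass
for nm,p in (("stamp",(.5011,.2862,-.4387)),("weight",(.4138,.0804,0)),("brush",(.5285,.1095,-.277))):
    for P in M[nm]:
        uv=w2p("side",P@Ro.from_euler("z",p[2]).as_matrix().T+[p[0],p[1],0])*4
        if 'vb' not in globals(): vb=cv2.resize(v,None,fx=4,fy=4)
        cv2.polylines(vb,[cv2.convexHull(uv.astype(np.int32))],True,(0,0,255),1)
cv2.imwrite("pics/s1.png",vb[560:840,960:1400])
```

```text
[99. 99. 78.]
marker 361.0
[0 1 4 5 5 5 5 6 7 7 6 7 7 7 7 6 7 5 7 7 7 8 8 8 7 7 8 8 8 7 7 7 8 8 7 7 7
 8 8 8 7 7 8 8 8 7 7 7 7 7 7 7 7 5 0 0]
side stamp 230.0
marker [0.369  0.2998 0.2091] 0.16
brush [ 0.532   0.1136 -0.2914] 0.181
stamp [ 0.5012  0.2868 -0.4226] 0.087Traceback (most recent call last):
  File "<stdin>", line 15, in <module>
  File "fit.py", line 21, in fit
    r=minimize(f,x0,method="Nelder-Mead",options=dict(initial_simplex=x0+np.array([[0,0,0],[1,0,0],[0,1,0],[0,0,1]]),xatol=.005,fatol=1e-4))
    res = _minimize_neldermead(fun, x0, args, callback, bounds=bounds,
                               **options)
    fsim[j] = func(sim[j])
              ~~~~^^^^^^^^
    fx = function(np.copy(x), *(wrapper_args + args))
  File "fit.py", line 17, in <lambda>
    f=lambda q:sum(np.abs(render(M[name],np.array(q)*[.01,.01,.2],n,z0)-m).sum()/m.sum() for n,m in masks.items())
               ~~~^^^^^^^^^^^^^^^^^^^^^^^^^^^^^^^^^^^^^^^^^^^^^^^^^^^^^^^^^^^^^^^^^^^^^^^^^^^^^^^^^^^^^^^^^^^^^^^^
  File "fit.py", line 17, in <genexpr>
    f=lambda q:sum(np.abs(render(M[name],np.array(q)*[.01,.01,.2],n,z0)-m).sum()/m.sum() for n,m in masks.items())
                          ~~~~~~^^^^^^^^^^^^^^^^^^^^^^^^^^^^^^^^^^^^^^^
  File "fit.py", line 13, in render
    uv=w2p(n,P@R.T+[p[0],p[1],z0])*sc+sc/2
       ~~~^^^^^^^^^^^^^^^^^^^^^^^^
  File "h.py", line 11, in w2p
    K,e,R=cam(n); q=(np.atleast_2d(P)-e)@R
          ~~~^^^
  File "h.py", line 5, in cam
    c=calibration(n); return c["camera_matrix"],np.array(c["eye"]),Ro.from_euler("xyz",c["orientation"]).as_matrix()
ValueError: time passes only in moves, steps and waits
```

```bash
sed -i 's/^def cam/import functools\n@functools.lru_cache\ndef cam/' h.py
python3 - <<'E'
from fit import *
im=cv2.imread("top_raw0.png").astype(int); B,G,R=im[...,0],im[...,1],im[...,2]; V=im.max(2)
s=cv2.imread("side_raw0.png").astype(int)
def big(o):
    k,l,st,_=cv2.connectedComponentsWithStats(o.astype(np.uint8)); return (l==1+np.argmax(st[1:,4])).astype(np.float32)
def win(m,x0,x1,y0,y1):
    o=np.zeros(m.shape); o[y0:y1,x0:x1]=m[y0:y1,x0:x1]; return o>0
bg=np.median(im[222:232,100:125].reshape(-1,3),0)
mk=big(win((np.abs(im-bg).sum(2)>60),104,162,225,248))
st=big(win((R>B+15),115,160,165,205))
ss=big(win((s[...,2]>s[...,0]+15),310,338,153,190)); print("side stamp",ss.sum())
for n,m,p in(("stamp",{"top":st,"side":ss},(.5,.286,-.44)),("stamp",{"side":ss},(.5,.286,-.44))):
    p,e=fit(n,m,p); print(n,p.round(4),round(e,3))
blobs(mk>0,"top",0.008)
vb=cv2.resize(s.astype(np.uint8),None,fx=4,fy=4); vt=cv2.resize(im.astype(np.uint8),None,fx=4,fy=4)
for nm,p in (("stamp",(.5011,.2866,-.43)),("weight",(.4138,.0804,0)),("brush",(.5315,.113,-.285)),("marker",(.369,.2998,.209))):
    for P in M[nm]:
        W=P@Ro.from_euler("z",p[2]).as_matrix().T+[p[0],p[1],0]
        for n,v in(("side",vb),("top",vt)):
            cv2.polylines(v,[cv2.convexHull(np.int32(w2p(n,W)*4+2))],True,(0,0,255),1)
a=vb[560:860,920:1420]; b=vt[620:1020,400:940]
b=b[:, :]; c=np.zeros((600,800,3),np.uint8)
a=cv2.resize(a,(416,250)); c[:250,:416]=a; b=cv2.resize(b,(472,350)); c[250:,:472]=b
cv2.imwrite("pics/s1.png",c[:,:480])
E
```

```text
side stamp 230.0
stamp [ 0.5014  0.2872 -0.3963] 0.555
stamp [ 0.501   0.288  -0.2468] 0.432
px [132.4 235.4] n 361 mean [0.369  0.2971] rectc [0.3686 0.3005] size [ 19. 138.] axis yaw 1.783 4sd [ 21. 152.]
```

View pics/s1.png

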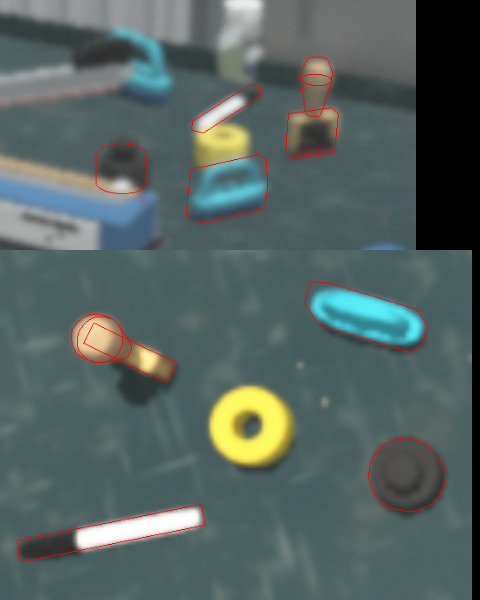

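```bash
cat > go.py <<'E'
import sys
from h import *
# go.py x y yaw : tool-frame cm from here; yaw row turn
def rel(x,y,yaw=None,o=None):
    o=o or get_obs(); p=o["tool_pos"]; r=o["ee_rot"]; Rm=Ro.from_euler("xyz",r).as_matrix()
    yw=np.arctan2(Rm[1,0],Rm[0,0]); d=np.array([x-p[0],y-p[1]])*100
    f=lambda w:(round(d@[np.cos(w),np.sin(w)],2),round(d@[np.sin(w),-np.cos(w)],2))
    print("t %.2f"%o["time"],"pos",p.round(4),"rpy",r.round(4),"width %.4f"%o["width"],"F",o["wrist_force"].round(1))
    print("shift now-yaw cm",f(yw))
    if yaw is not None:
        w=-((yaw-yw+np.pi)%(2*np.pi)-np.pi); print("turn z %.3f"%w,"shift after turn",f(yaw))
if __name__=="__main__": rel(*map(float,sys.argv[1:]))
E
python3 go.py .4138 .0804 .302
python3 - <<'E'
from h import *
for uv in ((258,214),(278,214),(290,214),(262,165),(275,190)): print(uv,[p2w("top",uv,z)[0].round(3).tolist() for z in (.05,.15,.2)])
E
```

```text
t 0.10 pos [ 0.1634 -0.5246  0.2044] rpy [-3.1396e+00 -2.0000e-04  3.0180e-01] width 0.0941 F [0.4 1.2 0.2]
shift now-yaw cm (np.float64(41.9), np.float64(-50.32))
turn z -0.000 shift after turn (np.float64(41.9), np.float64(-50.32))
(258, 214) [[0.425, -0.027, 0.05], [0.418, -0.027, 0.15], [0.415, -0.028, 0.2]]
(278, 214) [[0.426, -0.076, 0.05], [0.419, -0.071, 0.15], [0.415, -0.068, 0.2]]
(290, 214) [[0.426, -0.105, 0.05], [0.419, -0.097, 0.15], [0.416, -0.093, 0.2]]
(262, 165) [[0.548, -0.036, 0.05], [0.527, -0.035, 0.15], [0.516, -0.035, 0.2]]
(275, 190) [[0.485, -0.068, 0.05], [0.471, -0.064, 0.15], [0.464, -0.062, 0.2]]
```

step_arm(
  increments="0 0 -4 0 0 0;0 0 -4 0 0 0;0 0 -4 0 0 0;3 -3.6 0 0 0 0;3 -3.6 0 0 0 0",
  claw=-0.7,
)

```text
time: 0.6
tool_pos: [0.1996, -0.4389, 0.3261]
ee_rot: [3.14, -0.0, 0.3]
wrist_force: [1.6, 0.4, -1.5]
width: 0.08
```

step_arm(
  increments="3 -3.6 0 0 0 0;3 -3.6 0 0 0 0;3 -3.6 0 0 0 0;3 -3.6 0 0 0 0;3 -3.6 0 0 0 0",
)

```text
time: 1.1
tool_pos: [0.2892, -0.2202, 0.325]
ee_rot: [-3.141, -0.0, 0.301]
wrist_force: [1.2, 0.8, -0.6]
width: 0.0802
```

step_arm(
  increments="3 -3.6 0 0 0 0;3 -3.6 0 0 0 0;3 -3.6 0 0 0 0;3 -3.6 0 0 0 0;3 -3.6 0 0 0 0",
)

```text
time: 1.6
tool_pos: [0.3789, -0.0037, 0.3252]
ee_rot: [3.141, -0.0, 0.302]
wrist_force: [0.9, -0.7, 0.3]
width: 0.0797
```

step_arm(
  increments="3 -3.6 0 0 0 0;2.9 -3.5 0 0 0 0;0 0 0 0 0 0;0 0 0 0 0 0",
)

```text
time: 2.0
tool_pos: [0.4138, 0.0803, 0.3247]
ee_rot: [3.141, 0.002, 0.304]
wrist_force: [0.4, -0.1, 0.9]
width: 0.0795
```

```bash
python3 go.py .4138 .0804 .302
```

```text
t 2.00 pos [0.4138 0.0803 0.3247] rpy [3.1415e+00 2.2000e-03 3.0440e-01] width 0.0795 F [ 0.4 -0.1  0.9]
shift now-yaw cm (np.float64(0.01), np.float64(-0.01))
turn z 0.002 shift after turn (np.float64(0.01), np.float64(-0.01))
```

step_arm(
  increments="0 0 5 0 0 0;0 0 5 0 0 0;0 0 5 0 0 0;0 0 5 0 0 0;0 0 4.5 0 0 0",
)

```text
time: 2.5
tool_pos: [0.413, 0.0777, 0.0783]
ee_rot: [3.141, 0.0, 0.299]
wrist_force: [1.2, -0.3, 0.3]
width: 0.0799
```

step_arm(
  increments="0 0 3 0 0 0;0 0 2 0 0 0;0 0 1.4 0 0 0;0 0 0.5 0 0 0;0 0 0 0 0 0",
)

```text
time: 3.0
tool_pos: [0.4135, 0.0784, 0.0111]
ee_rot: [3.142, 0.001, 0.3]
wrist_force: [0.6, 0.2, 0.3]
width: 0.0798
```

step_arm(
  increments="0 0 0 0 0 0;0 0 0 0 0 0;0 0 0 0 0 0;0 0 0 0 0 0;0 0 0 0 0 0",
  claw=1,
)

```text
time: 3.5
tool_pos: [0.4146, 0.0794, 0.0121]
ee_rot: [3.14, -0.001, 0.302]
wrist_force: [0.6, -2.4, 2.2]
width: 0.0499
```

step_arm(
  increments="0 0 -1 0 0 0;0 0 -3 0 0 0;0 0 -4 0 0 0;0 0 -4 0 0 0;0 0 -4 0 0 0",
)

```text
time: 4.0
tool_pos: [0.4129, 0.0798, 0.1723]
ee_rot: [-3.141, 0.002, 0.302]
wrist_force: [-0.4, -0.6, -2.7]
width: 0.0498
```

step_arm(
  increments="0 0 -4 0 0 0;0 0 -4 0 0 0;0 0 -3 0 0 0;-0.5 2 0 0 0 0;-1 3.5 0 0 0 0",
)

```text
time: 4.5
tool_pos: [0.4161, 0.0237, 0.2826]
ee_rot: [-3.141, -0.002, 0.307]
wrist_force: [0.4, -0.8, -5.0]
width: 0.0506
```

step_arm(
  increments="-1 3.7 0 0 0 0;-1 3.7 0 0 0 0;-1 3.7 0 0 0 0;-1 3.7 0 0 0 0;-1 3.7 0 0 0 0",
)

```text
time: 5.0
tool_pos: [0.4226, -0.1698, 0.2809]
ee_rot: [-3.14, 0.001, 0.302]
wrist_force: [1.6, 0.0, -4.2]
width: 0.0499
```

step_arm(
  increments="-1 3.7 0 0 0 0;-1 3.7 0 0 0 0;-1 3.7 0 0 0 0;-1 3.7 0 0 0 0;-0.8 2.3 0 0 0 0",
)

```text
time: 5.5
tool_pos: [0.4276, -0.3483, 0.2799]
ee_rot: [-3.139, 0.002, 0.3]
wrist_force: [0.9, 0.1, -3.8]
width: 0.0497
```

step_arm(
  increments="0 0 2 0 0 0;0 0 4 0 0 0;0 0 4 0 0 0;0 0 3 0 0 0;0 0 0 0 0 0",
)

```text
time: 6.0
tool_pos: [0.4251, -0.3429, 0.1445]
ee_rot: [-3.128, 0.007, 0.302]
wrist_force: [-1.4, 0.6, -5.0]
width: 0.0498
```

```bash
python3 go.py .428 -.346 .302
```

```text
t 6.00 pos [ 0.4251 -0.3429  0.1445] rpy [-3.1283  0.0068  0.3021] width 0.0498 F [-1.4  0.6 -5. ]
shift now-yaw cm (np.float64(0.19), np.float64(0.38))
turn z 0.000 shift after turn (np.float64(0.19), np.float64(0.38))
```

step_arm(
  increments="0 0 0 0 0 0;0 0 0 0 0 0",
)

```text
time: 6.2
tool_pos: [0.4294, -0.3472, 0.1542]
ee_rot: [3.138, -0.002, 0.302]
wrist_force: [-0.1, -0.1, -5.3]
width: 0.0498
```

```bash
python3 go.py .428 -.346 .302
```

```text
t 6.20 pos [ 0.4294 -0.3472  0.1542] rpy [ 3.1378e+00 -2.1000e-03  3.0190e-01] width 0.0498 F [-0.1 -0.1 -5.3]
shift now-yaw cm (np.float64(-0.1), np.float64(-0.16))
turn z -0.000 shift after turn (np.float64(-0.1), np.float64(-0.16))
```

step_arm(
  increments="0 0 3 0 0 0;0 0 3 0 0 0;0 0 3 0 0 0;0 0 2 0 0 0;0 0 0 0 0 0",
)

```text
time: 6.7
tool_pos: [0.4276, -0.3455, 0.0403]
ee_rot: [-3.139, 0.002, 0.302]
wrist_force: [0.0, 0.2, -3.8]
width: 0.0497
```

step_arm(
  increments="0 0 0 0 0 0;0 0 0 0 0 0;0 0 0 0 0 0;0 0 0 0 0 0;0 0 0 0 0 0",
)

```text
time: 7.2
tool_pos: [0.4286, -0.3467, 0.0423]
ee_rot: [3.14, -0.001, 0.302]
wrist_force: [-0.3, 0.5, -3.9]
width: 0.05
```

```bash
python3 go.py .428 -.346 .302
```

```text
t 7.20 pos [ 0.4286 -0.3467  0.0423] rpy [ 3.1403e+00 -6.0000e-04  3.0180e-01] width 0.0500 F [-0.3  0.5 -3.9]
shift now-yaw cm (np.float64(-0.04), np.float64(-0.09))
turn z -0.000 shift after turn (np.float64(-0.04), np.float64(-0.09))
```

Down 2.2 cm, release, withdraw and take the next item (brush): rotate in the lift.

step_arm(
  increments="0 0 0.8 0 0 0;0 0 0.8 0 0 0;0 0 0.5 0 0 0;0 0 0.1 0 0 0;0 0 0 0 0 0",
)

```text
time: 7.7
tool_pos: [0.4278, -0.3458, 0.0199]
ee_rot: [-3.14, 0.001, 0.302]
wrist_force: [-2.7, 3.1, 3.7]
width: 0.05
```

step_arm(
  increments="0 0 0 0 0 0;0 0 0 0 0 0;0 0 0 0 0 0",
)

```text
time: 8.0
tool_pos: [0.4281, -0.3461, 0.0199]
ee_rot: [-3.141, 0.0, 0.302]
wrist_force: [-2.2, 3.1, 5.6]
width: 0.0501
```

step_arm(
  increments="0 0 0 0 0 0;0 0 0 0 0 0;0 0 0 0 0 0;0 0 0 0 0 0",
  claw=-0.7,
)

```text
time: 8.4
tool_pos: [0.4286, -0.3467, 0.0194]
ee_rot: [3.141, -0.0, 0.302]
wrist_force: [-0.1, 0.3, -0.5]
width: 0.0777
```

step_arm(
  increments="0 0 -2 0 0 0;0 0 -4 0 0 0;0 0 -4 0 0 -0.14;0 0 -4 0 0 -0.14;0 0 -4 0 0 -0.14",
)

```text
time: 8.9
tool_pos: [0.4283, -0.3464, 0.201]
ee_rot: [3.141, 0.0, 0.728]
wrist_force: [0.4, -0.7, 0.6]
width: 0.0801
```

step_arm(
  increments="0 0 -4 0 0 -0.14;0 0 -4 0 0 -0.14;0 0 -4 0 0 -0.14;0 0 0 0 0 -0.14;0 0 0 0 0 0",
)

```text
time: 9.4
tool_pos: [0.4288, -0.3469, 0.3213]
ee_rot: [3.138, 0.002, 1.281]
wrist_force: [0.4, -0.4, -0.2]
width: 0.0799
```

```bash
python3 go.py .5310 .1125 1.286
```

```text
t 9.40 pos [ 0.4288 -0.3469  0.3213] rpy [3.1380e+00 2.1000e-03 1.2814e+00] width 0.0799 F [ 0.4 -0.4 -0.2]
shift now-yaw cm (np.float64(46.95), np.float64(-3.32))
turn z -0.005 shift after turn (np.float64(46.96), np.float64(-3.1))
```

step_arm(
  increments="2 -0.2 0 0 0 0;4 -0.3 0 0 0 0;4.5 -0.3 0 0 0 0;4.5 -0.3 0 0 0 0;4.5 -0.3 0 0 0 0",
)

```text
time: 9.9
tool_pos: [0.4702, -0.1538, 0.3176]
ee_rot: [-3.139, -0.0, 1.278]
wrist_force: [0.5, -0.5, -0.1]
width: 0.0801
```

step_arm(
  increments="4.5 -0.3 0 0 0 0;4.5 -0.3 0 0 0 0;4.5 -0.3 0 0 0 0;4.5 -0.3 0 0 0 0;4.5 -0.3 0 0 0 0",
)

```text
time: 10.4
tool_pos: [0.5199, 0.0663, 0.3177]
ee_rot: [-3.139, 0.001, 1.278]
wrist_force: [-0.1, -0.2, 0.7]
width: 0.0803
```

step_arm(
  increments="3 -0.2 0 0 0 0;1.9 0 0 0 0 0;0 0 3 0 0 0;0 0 4 0 0 0;0 0 4 0 0 0",
)

```text
time: 10.9
tool_pos: [0.5318, 0.1124, 0.2068]
ee_rot: [-3.141, 0.001, 1.279]
wrist_force: [0.8, 0.4, -0.6]
width: 0.0798
```

step_arm(
  increments="0 0 4 0 0 0;0 0 4 0 0 0;0 0 2 0 0 0;0 0 1 0 0 0;0 0 0 0 0 0",
)

```text
time: 11.4
tool_pos: [0.5306, 0.1118, 0.0969]
ee_rot: [-3.137, 0.002, 1.28]
wrist_force: [-0.2, -0.3, 0.2]
width: 0.08
```

step_arm(
  increments="0 0 0 0 0 0;0 0 0 0 0 0;0 0 0 0 0 0;0 0 0 0 0 0;0 0 0 0 0 0",
)

```text
time: 11.9
tool_pos: [0.5326, 0.1121, 0.1001]
ee_rot: [3.14, -0.0, 1.282]
wrist_force: [0.3, -0.1, 0.4]
width: 0.0801
```

```bash
python3 go.py .5310 .1125 1.286
```

```text
t 11.90 pos [0.5326 0.1121 0.1001] rpy [ 3.1404e+00 -4.0000e-04  1.2817e+00] width 0.0801 F [ 0.3 -0.1  0.4]
shift now-yaw cm (np.float64(-0.0), np.float64(-0.17))
turn z -0.004 shift after turn (np.float64(-0.0), np.float64(-0.17))
```

step_arm(
  increments="0 -0.1 3 0 0 0;0 0 3 0 0 0;0 0 1.5 0 0 0;0 0 1 0 0 0;0 0 0 0 0 0",
)

```text
time: 12.4
tool_pos: [0.5305, 0.1122, 0.0133]
ee_rot: [-3.139, 0.001, 1.282]
wrist_force: [-0.3, -0.2, 0.7]
width: 0.08
```

step_arm(
  increments="0 0 0 0 0 0;0 0 0 0 0 0;0 0 0 0 0 0;0 0 0 0 0 0;0 0 0 0 0 0",
)

```text
time: 12.9
tool_pos: [0.5316, 0.1123, 0.0149]
ee_rot: [3.141, -0.0, 1.282]
wrist_force: [-1.3, -0.6, 0.1]
width: 0.0799
```

step_arm(
  increments="0 0 0 0 0 0;0 0 0 0 0 0;0 0 0 0 0 0;0 0 0 0 0 0;0 0 0 0 0 0",
  claw=1,
)

```text
time: 13.4
tool_pos: [0.5313, 0.1123, 0.0144]
ee_rot: [-3.142, 0.0, 1.282]
wrist_force: [0.3, 0.8, -0.4]
width: 0.0435
```

step_arm(
  increments="0 0 0 0 0 0;0 0 0 0 0 0;0 0 -1 0 0 0;0 0 -2 0 0 0;0 0 -3 0 0 0",
)

```text
time: 13.9
tool_pos: [0.5297, 0.1121, 0.0737]
ee_rot: [-3.138, 0.002, 1.282]
wrist_force: [0.6, -0.7, 0.5]
width: 0.0282
```

step_arm(
  increments="0 0 -3 0 0 0.1;0 0 -3 0 0 0.14;0 0 -3 0 0 0.14;0 0 -3 0 0 0.14;0 0 -3 0 0 0.14",
)

```text
time: 14.4
tool_pos: [0.5311, 0.1123, 0.2265]
ee_rot: [3.141, -0.001, 0.616]
wrist_force: [-0.2, 0.2, -0.4]
width: 0.028
```

step_arm(
  increments="0 0 -3 0 0 0.14;0 0 -3 0 0 0.14;0 0 -1 0 0 0.14;0 0 0 0 0 0.13;0 0 0 0 0 0",
)

```text
time: 14.9
tool_pos: [0.5314, 0.1123, 0.2958]
ee_rot: [3.142, -0.002, 0.072]
wrist_force: [0.6, -0.0, -0.7]
width: 0.0281
```

```bash
python3 go.py .649 -.1329 .073
```

```text
t 14.90 pos [0.5314 0.1123 0.2958] rpy [ 3.1416e+00 -1.9000e-03  7.2100e-02] width 0.0281 F [ 0.6 -0.  -0.7]
shift now-yaw cm (np.float64(9.97), np.float64(25.3))
turn z -0.001 shift after turn (np.float64(9.94), np.float64(25.31))
```

step_arm(
  increments="0.8 2 0 0 0 0;1.4 3.5 0 0 0 0;1.6 4 0 0 0 0;1.6 4 0 0 0 0;1.6 4 0 0 0 0",
)

```text
time: 15.4
tool_pos: [0.6138, -0.0585, 0.2942]
ee_rot: [-3.141, 0.001, 0.075]
wrist_force: [0.7, 1.0, -0.1]
width: 0.0279
```

step_arm(
  increments="1.5 4 0 0 0 0;1 2.8 0 0 0 0;0.4 1 0 0 0 0;0 0 2 0 0 0;0 0 4 0 0 0",
)

```text
time: 15.9
tool_pos: [0.6499, -0.133, 0.2384]
ee_rot: [3.139, -0.008, 0.074]
wrist_force: [0.4, 0.8, -0.4]
width: 0.0282
```

step_arm(
  increments="0 0 4 0 0 0;0 0 4 0 0 0;0 0 4 0 0 0;0 0 4 0 0 0;0 0 2 0 0 0",
)

```text
time: 16.4
tool_pos: [0.6451, -0.1306, 0.0496]
ee_rot: [-3.138, 0.007, 0.075]
wrist_force: [-0.4, 0.7, -0.6]
width: 0.0281
```

step_arm(
  increments="0 0 1 0 0 0;0 0 0 0 0 0;0 0 0 0 0 0;0 0 0 0 0 0;0 0 0 0 0 0",
)

```text
time: 16.9
tool_pos: [0.6494, -0.1332, 0.0467]
ee_rot: [3.14, -0.003, 0.072]
wrist_force: [0.6, 0.3, -1.9]
width: 0.0281
```

```bash
python3 go.py .649 -.1329 .073
python3 - <<'E'
from h import *
for n in("side","top"): cv2.imwrite(f"{n}_raw1.png",snapshot(n)[:,:,::-1])
a=cv2.imread("side_raw1.png"); b=cv2.imread("top_raw1.png")
cv2.imwrite("pics/v1.png",np.hstack([cv2.resize(a[200:290,120:320],None,fx=2,fy=2),cv2.resize(b[90:270,240:420],None,fx=1,fy=1)]) if 0 else cv2.resize(a[190:290,120:320],None,fx=4,fy=4))
E
```

```text
t 16.90 pos [ 0.6494 -0.1332  0.0467] rpy [ 3.1403 -0.0034  0.072 ] width 0.0281 F [ 0.6  0.3 -1.9]
shift now-yaw cm (np.float64(-0.03), np.float64(-0.04))
turn z -0.001 shift after turn (np.float64(-0.03), np.float64(-0.04))
```

View pics/v1.png

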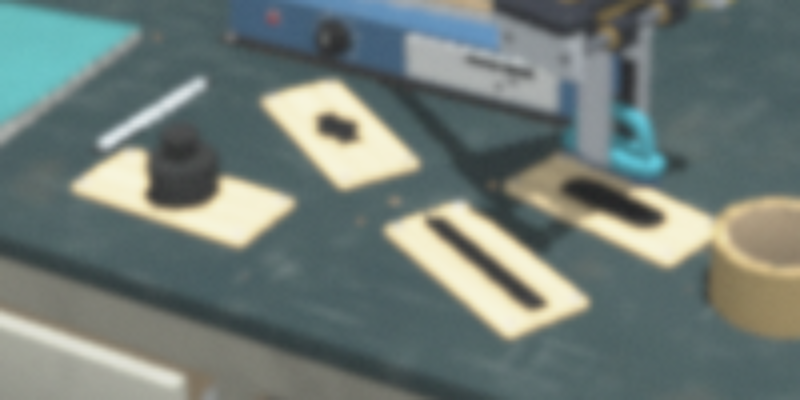

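step_arm(
  increments="0 0 0.8 0 0 0;0 0 0.8 0 0 0;0 0 0.5 0 0 0;0 0 0.2 0 0 0;0 0 0 0 0 0",
)

```text
time: 17.5
tool_pos: [0.6477, -0.1329, 0.0216]
ee_rot: [-3.141, 0.001, 0.072]
wrist_force: [-2.0, -0.8, 3.3]
width: 0.0284
```

step_arm(
  increments="0 0 0 0 0 0;0 0 0 0 0 0;0 0 0 0 0 0",
)

```text
time: 17.8
tool_pos: [0.6481, -0.133, 0.0216]
ee_rot: [3.141, 0.0, 0.072]
wrist_force: [-3.1, 0.3, 4.2]
width: 0.0284
```

step_arm(
  increments="0 0 0 0 0 0;0 0 0 0 0 0;0 0 0 0 0 0;0 0 0 0 0 0;0 0 0 0 0 0",
  claw=-0.5,
)

```text
time: 18.3
tool_pos: [0.6482, -0.1329, 0.0212]
ee_rot: [-3.142, 0.0, 0.072]
wrist_force: [0.5, -0.4, -0.1]
width: 0.0647
```

step_arm(
  increments="0 0 -1 0 0 0;0 0 -3 0 0 0;0 0 -4 0 0 0;0 0 -4 0 0 0;0 0 -4 0 0 -0.14",
)

```text
time: 18.8
tool_pos: [0.6481, -0.1329, 0.184]
ee_rot: [3.141, -0.001, 0.215]
wrist_force: [0.7, 0.2, 0.7]
width: 0.0706
```

step_arm(
  increments="0 0 -4 0 0 -0.14;0 0 -4 0 0 -0.14;0 0 -4 0 0 -0.14;0 0 0 0 0 -0.14;0 0 0 0 0 -0.14",
)

```text
time: 19.3
tool_pos: [0.6488, -0.1331, 0.3055]
ee_rot: [3.135, -0.002, 0.918]
wrist_force: [-0.7, 0.1, -0.4]
width: 0.0704
```

step_arm(
  increments="0 0 0 0 0 -0.14;0 0 0 0 0 -0.14;0 0 0 0 0 -0.14;0 0 0 0 0 -0.14;0 0 0 0 0 -0.14",
)

```text
time: 19.8
tool_pos: [0.6481, -0.1329, 0.3025]
ee_rot: [3.14, 0.0, 1.618]
wrist_force: [-0.3, 0.3, -0.1]
width: 0.0703
```

step_arm(
  increments="0 0 0 0 0 -0.14;0 0 0 0 0 -0.14;0 0 0 0 0 -0.14;0 0 0 0 0 -0.14;0 0 0 0 0 -0.14",
)

```text
time: 20.3
tool_pos: [0.6481, -0.1329, 0.3025]
ee_rot: [3.141, 0.001, 2.318]
wrist_force: [0.6, -0.5, 0.8]
width: 0.0706
```

step_arm(
  increments="0 0 0 0 0 -0.14;0 0 0 0 0 -0.14;0 0 0 0 0 -0.12;0 0 0 0 0 0;0 0 0 0 0 0",
)

```text
time: 20.8
tool_pos: [0.6481, -0.1329, 0.3022]
ee_rot: [3.142, 0.001, 2.709]
wrist_force: [0.5, 0.8, -0.3]
width: 0.0707
```

```bash
python3 go.py .5012 .2868 2.71
```

```text
t 20.80 pos [ 0.6481 -0.1329  0.3022] rpy [3.1415e+00 9.0000e-04 2.7093e+00] width 0.0707 F [ 0.5  0.8 -0.3]
shift now-yaw cm (np.float64(30.93), np.float64(31.95))
turn z -0.001 shift after turn (np.float64(30.91), np.float64(31.98))
```

step_arm(
  increments="1.4 1.4 0 0 0 0;2.8 2.9 0 0 0 0;2.8 2.9 0 0 0 0;2.8 2.9 0 0 0 0;2.8 2.9 0 0 0 0",
)

```text
time: 21.3
tool_pos: [0.5871, 0.0391, 0.3019]
ee_rot: [3.141, 0.001, 2.709]
wrist_force: [0.2, 0.5, 0.3]
width: 0.0703
```

step_arm(
  increments="2.8 2.9 0 0 0 0;2.8 2.9 0 0 0 0;2.8 2.9 0 0 0 0;2.8 2.9 0 0 0 0;2.8 2.9 0 0 0 0",
)

```text
time: 21.8
tool_pos: [0.5202, 0.2293, 0.3019]
ee_rot: [3.141, 0.001, 2.709]
wrist_force: [0.2, 0.2, -0.4]
width: 0.0703
```

step_arm(
  increments="2.8 2.9 0 0 0 0;1.5 1.6 0 0 0 0;0 0 2 0 0 0;0 0 4 0 0 0;0 0 4 0 0 0",
)

```text
time: 22.3
tool_pos: [0.501, 0.2874, 0.2018]
ee_rot: [3.139, 0.003, 2.711]
wrist_force: [0.1, -0.3, 0.0]
width: 0.0705
```

step_arm(
  increments="0 0 4 0 0 0;0 0 2 0 0 0;0 0 1 0 0 0;0 0 0 0 0 0;0 0 0 0 0 0",
)

```text
time: 22.8
tool_pos: [0.5015, 0.2871, 0.1332]
ee_rot: [3.14, 0.002, 2.711]
wrist_force: [-0.6, -0.1, 0.6]
width: 0.0705
```

step_arm(
  increments="0 0 0 0 0 0;0 0 0 0 0 0;0 0 0 0 0 0;0 0 0 0 0 0",
)

```text
time: 23.2
tool_pos: [0.5009, 0.2868, 0.132]
ee_rot: [3.141, 0.001, 2.712]
wrist_force: [-0.3, 0.5, -0.1]
width: 0.0704
```

```bash
python3 go.py .5012 .2868 2.71;  python3 - <<'E'
from h import *
for n in("side","top"): cv2.imwrite(f"{n}_raw2.png",snapshot(n)[:,:,::-1])
a=cv2.imread("side_raw2.png"); b=cv2.imread("top_raw2.png")
c=np.zeros((500,700,3),np.uint8); c[:500,:400]=cv2.resize(a[110:210,280:360],None,fx=5,fy=5); c[:360,400:700]=cv2.resize(b[80:200,270:370],None,fx=3,fy=3)
cv2.imwrite("pics/v2.png",c)
E
```

```text
t 23.20 pos [0.5009 0.2868 0.132 ] rpy [3.1409e+00 7.0000e-04 2.7117e+00] width 0.0704 F [-0.3  0.5 -0.1]
shift now-yaw cm (np.float64(-0.03), np.float64(0.01))
turn z 0.002 shift after turn (np.float64(-0.03), np.float64(0.01))
```

View pics/v2.png

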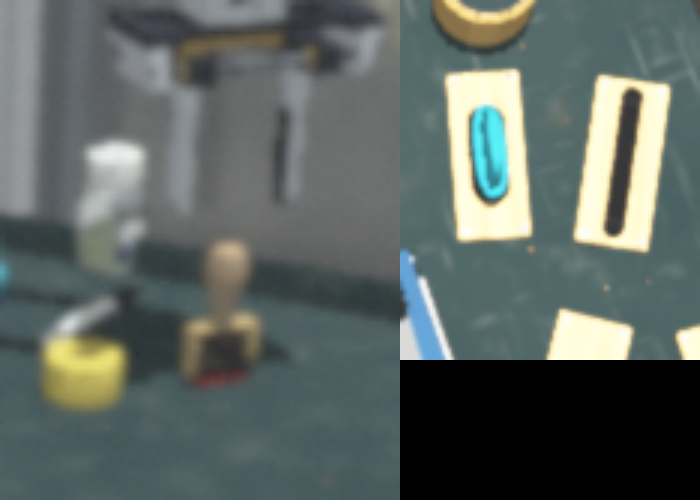

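step_arm(
  increments="0 0 3 0 0 0;0 0 3 0 0 0;0 0 2 0 0 0;0 0 2 0 0 0;0 0 1.1 0 0 0",
)

```text
time: 23.8
tool_pos: [0.4995, 0.2861, 0.0183]
ee_rot: [-3.139, -0.002, 2.712]
wrist_force: [0.2, -0.8, -0.1]
width: 0.0702
```

step_arm(
  increments="0 0 0 0 0 0;0 0 0 0 0 0;0 0 0 0 0 0;0 0 0 0 0 0",
)

```text
time: 24.2
tool_pos: [0.5016, 0.2871, 0.0219]
ee_rot: [3.14, 0.002, 2.712]
wrist_force: [-0.3, 0.8, 0.2]
width: 0.0704
```

step_arm(
  increments="0 0 0 0 0 0;0 0 0 0 0 0;0 0 0 0 0 0;0 0 0 0 0 0;0 0 0 0 0 0",
  claw=1,
)

```text
time: 24.7
tool_pos: [0.5007, 0.2867, 0.0207]
ee_rot: [-3.142, 0.0, 2.712]
wrist_force: [-0.3, -0.4, 1.8]
width: 0.0516
```

step_arm(
  increments="0 0 0 0 0 0;0 0 0 0 0 0;0 0 -1 0 0 0;0 0 -2 0 0 0;0 0 -3 0 0 0",
)

```text
time: 25.2
tool_pos: [0.4989, 0.286, 0.0788]
ee_rot: [-3.138, -0.004, 2.712]
wrist_force: [1.2, -0.0, -0.6]
width: 0.052
```

```bash
python3 go.py .430 -.207 1.325;  python3 - <<'E'
from h import *
a=snapshot("side")[:,:,::-1]; cv2.imwrite("pics/v3.png",cv2.resize(a[110:210,280:360],None,fx=5,fy=5))
E
```

```text
t 25.20 pos [0.4989 0.286  0.0788] rpy [-3.1376 -0.0036  2.7119] width 0.0520 F [ 1.2 -0.  -0.6]
shift now-yaw cm (np.float64(-14.28), np.float64(-47.69))
turn z 1.387 shift after turn (np.float64(-49.5), np.float64(5.31))
```

View pics/v3.png

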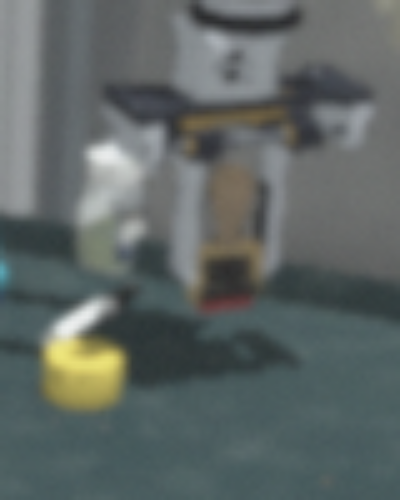

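step_arm(
  increments="0 0 -3 0 0 0.1;0 0 -3 0 0 0.14;0 0 -3 0 0 0.14;0 0 -3 0 0 0.14;0 0 -3 0 0 0.14",
)

```text
time: 25.75
tool_pos: [0.5005, 0.2868, 0.2311]
ee_rot: [-3.141, -0.0, 2.046]
wrist_force: [-0.0, 0.0, -1.3]
width: 0.0514
```

step_arm(
  increments="0 0 -3 0 0 0.14;0 0 -3 0 0 0.14;0 0 -2 0 0 0.14;0 0 -1 0 0 0.14;0 0 0 0 0 0.1",
)

```text
time: 26.25
tool_pos: [0.5014, 0.2872, 0.3226]
ee_rot: [3.138, -0.003, 1.387]
wrist_force: [0.4, -0.6, -1.0]
width: 0.0517
```

step_arm(
  increments="0 0 0 0 0 0.06;0 0 0 0 0 0;0 0 0 0 0 0;0 0 0 0 0 0;0 0 0 0 0 0",
)

```text
time: 26.75
tool_pos: [0.5006, 0.2867, 0.3202]
ee_rot: [-3.141, 0.0, 1.332]
wrist_force: [0.4, -0.8, -2.5]
width: 0.0517
```

```bash
python3 go.py .430 -.207 1.325
```

```text
t 26.75 pos [0.5006 0.2867 0.3202] rpy [-3.1414e+00  2.0000e-04  1.3324e+00] width 0.0517 F [ 0.4 -0.8 -2.5]
shift now-yaw cm (np.float64(-49.64), np.float64(4.8))
turn z 0.007 shift after turn (np.float64(-49.61), np.float64(5.16))
```

step_arm(
  increments="-2 0.2 0 0 0 0.007;-4 0.4 0 0 0 0;-4 0.4 0 0 0 0;-4 0.4 0 0 0 0;-4 0.4 0 0 0 0",
)

```text
time: 27.25
tool_pos: [0.4739, 0.1064, 0.3205]
ee_rot: [3.141, 0.0, 1.326]
wrist_force: [0.3, -0.9, -0.9]
width: 0.0519
```

step_arm(
  increments="-4 0.4 0 0 0 0;-4 0.4 0 0 0 0;-4 0.4 0 0 0 0;-4 0.4 0 0 0 0;-4 0.4 0 0 0 0",
)

```text
time: 27.75
tool_pos: [0.4446, -0.0926, 0.3207]
ee_rot: [3.141, 0.0, 1.325]
wrist_force: [0.6, -0.1, -1.0]
width: 0.0516
```

step_arm(
  increments="-4 0.4 0 0 0 0;-4 0.4 0 0 0 0;-2.5 0.3 0 0 0 0;-1.1 0.2 0 0 0 0;0 0 2 0 0 0",
)

```text
time: 28.25
tool_pos: [0.4303, -0.2086, 0.3029]
ee_rot: [3.136, 0.002, 1.323]
wrist_force: [0.3, 0.7, -0.8]
width: 0.052
```

step_arm(
  increments="0 0 4 0 0 0;0 0 4 0 0 0;0 0 4 0 0 0;0 0 4 0 0 0;0 0 4 0 0 0",
)

```text
time: 28.75
tool_pos: [0.4298, -0.2058, 0.0992]
ee_rot: [3.141, -0.0, 1.326]
wrist_force: [0.6, -0.1, -1.4]
width: 0.0518
```

step_arm(
  increments="0 0 3 0 0 0;0 0 1.5 0 0 0;0 0 0.5 0 0 0;0 0 0 0 0 0;0 0 0 0 0 0",
)

```text
time: 29.25
tool_pos: [0.4305, -0.207, 0.0519]
ee_rot: [3.139, 0.001, 1.325]
wrist_force: [-0.2, -0.4, -0.8]
width: 0.0515
```

step_arm(
  increments="0 0 0 0 0 0;0 0 0 0 0 0;0 0 0 0 0 0;0 0 0 0 0 0;0 0 0 0 0 0",
)

```text
time: 29.75
tool_pos: [0.4295, -0.2068, 0.0506]
ee_rot: [3.141, 0.0, 1.325]
wrist_force: [-0.5, 0.3, -1.3]
width: 0.0518
```

```bash
python3 go.py .430 -.207 1.325;  python3 - <<'E'
from h import *
a=snapshot("side")[:,:,::-1]; cv2.imwrite("pics/v4.png",cv2.resize(a[150:260,140:280],None,fx=5,fy=5))
E
```

```text
t 29.75 pos [ 0.4295 -0.2068  0.0506] rpy [3.1414e+00 1.0000e-04 1.3247e+00] width 0.0518 F [-0.5  0.3 -1.3]
shift now-yaw cm (np.float64(-0.0), np.float64(0.05))
turn z -0.000 shift after turn (np.float64(-0.0), np.float64(0.05))
```

View pics/v4.png

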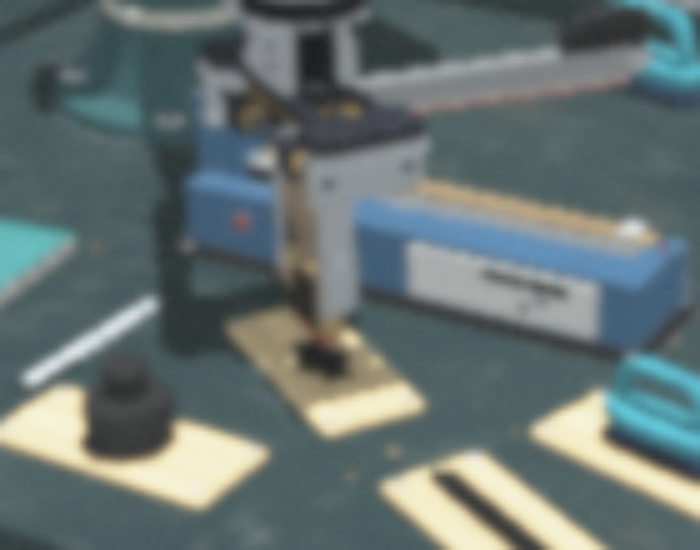

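step_arm(
  increments="0 0 0.8 0 0 0;0 0 0.7 0 0 0;0 0 0.4 0 0 0;0 0 0.25 0 0 0;0 0 0 0 0 0",
)

```text
time: 30.3
tool_pos: [0.4294, -0.2068, 0.0289]
ee_rot: [-3.141, 0.0, 1.325]
wrist_force: [0.6, 0.0, -2.2]
width: 0.0518
```

step_arm(
  increments="0 0 0 0 0 0;0 0 0 0 0 0;0 0 0 0 0 0",
)

```text
time: 30.6
tool_pos: [0.4295, -0.2068, 0.0289]
ee_rot: [3.142, 0.0, 1.325]
wrist_force: [-0.1, 0.7, -1.3]
width: 0.0519
```

step_arm(
  increments="0 0 0 0 0 0;0 0 0 0 0 0;0 0 0 0 0 0;0 0 0 0 0 0;0 0 0 0 0 0",
  claw=-0.4,
)

```text
time: 31.1
tool_pos: [0.4295, -0.2069, 0.0291]
ee_rot: [3.141, 0.0, 1.325]
wrist_force: [0.4, 0.3, 0.1]
width: 0.0656
```

step_arm(
  increments="0 0 -1 0 0 0;0 0 -2 0 0 0;0 0 -3 0 0 0;0 0 -4 0 0 0;0 0 -4 0 0 0",
)

```text
time: 31.6
tool_pos: [0.4291, -0.2066, 0.1709]
ee_rot: [-3.141, -0.0, 1.325]
wrist_force: [-0.8, -0.2, -1.2]
width: 0.0657
```

step_arm(
  increments="0 0 -4 0 0 -0.12;0 0 -4 0 0 -0.12;0 0 -3 0 0 -0.12;0 0 -2 0 0 -0.095;0 0 0 0 0 0",
)

```text
time: 32.1
tool_pos: [0.4305, -0.2074, 0.3036]
ee_rot: [3.136, 0.006, 1.78]
wrist_force: [-0.3, 0.4, -0.4]
width: 0.066
```

```bash
python3 go.py .369 .2998 1.78
```

```text
t 32.10 pos [ 0.4305 -0.2074  0.3036] rpy [3.1356 0.0059 1.7796] width 0.0660 F [-0.3  0.4 -0.4]
shift now-yaw cm (np.float64(50.9), np.float64(4.5))
turn z -0.000 shift after turn (np.float64(50.9), np.float64(4.52))
```

step_arm(
  increments="2 0.2 0 0 0 0;4.2 0.4 0 0 0 0;4.2 0.4 0 0 0 0;4.2 0.4 0 0 0 0;4.2 0.4 0 0 0 0",
)

```text
time: 32.6
tool_pos: [0.407, -0.0176, 0.2975]
ee_rot: [-3.14, -0.001, 1.777]
wrist_force: [1.2, 0.6, 0.6]
width: 0.0659
```

step_arm(
  increments="4.2 0.4 0 0 0 0;4.2 0.4 0 0 0 0;4.2 0.4 0 0 0 0;4.2 0.4 0 0 0 0;4.2 0.4 0 0 0 0",
)

```text
time: 33.1
tool_pos: [0.3829, 0.1919, 0.2976]
ee_rot: [-3.14, 0.0, 1.777]
wrist_force: [1.1, -0.2, 0.7]
width: 0.0655
```

step_arm(
  increments="4.2 0.3 0 0 0 0;4.2 0.3 0 0 0 0;2.6 0.2 0 0 0 0;0 0 2 0 0 0;0 0 4 0 0 0",
)

```text
time: 33.6
tool_pos: [0.3697, 0.3014, 0.2401]
ee_rot: [3.137, -0.002, 1.78]
wrist_force: [0.3, 0.4, -1.1]
width: 0.0653
```

step_arm(
  increments="0 0 4 0 0 0;0 0 4 0 0 0;0 0 4 0 0 0;0 0 3 0 0 0;0 0 2 0 0 0",
)

```text
time: 34.1
tool_pos: [0.3664, 0.298, 0.0646]
ee_rot: [-3.135, 0.002, 1.777]
wrist_force: [-0.4, 0.5, -0.3]
width: 0.0659
```

step_arm(
  increments="0 0 0 0 0 0;0 0 0 0 0 0;0 0 0 0 0 0;0 0 0 0 0 0;0 0 0 0 0 0",
)

```text
time: 34.6
tool_pos: [0.3698, 0.3002, 0.0703]
ee_rot: [3.139, -0.001, 1.78]
wrist_force: [0.7, -0.1, -0.7]
width: 0.0657
```

```bash
python3 go.py .369 .2998 1.78
```

```text
t 34.60 pos [0.3698 0.3002 0.0703] rpy [ 3.1392e+00 -8.0000e-04  1.7796e+00] width 0.0657 F [ 0.7 -0.1 -0.7]
shift now-yaw cm (np.float64(-0.02), np.float64(-0.09))
turn z -0.000 shift after turn (np.float64(-0.02), np.float64(-0.09))
```

step_arm(
  increments="0 0 2 0 0 0;0 0 2 0 0 0;0 0 1 0 0 0;0 0 0.7 0 0 0;0 0 0.4 0 0 0",
)

```text
time: 35.1
tool_pos: [0.3692, 0.2998, 0.0078]
ee_rot: [3.141, 0.0, 1.78]
wrist_force: [-0.7, 0.4, -0.2]
width: 0.0659
```

step_arm(
  increments="0 0 0.3 0 0 0;0 0 0 0 0 0;0 0 0 0 0 0;0 0 0 0 0 0",
)

```text
time: 35.5
tool_pos: [0.3694, 0.2999, 0.0055]
ee_rot: [3.141, -0.0, 1.78]
wrist_force: [-0.4, -0.4, 0.8]
width: 0.0657
```

step_arm(
  increments="0 0 0 0 0 0;0 0 0 0 0 0;0 0 0 0 0 0;0 0 0 0 0 0;0 0 0 0 0 0",
  claw=1,
)

```text
time: 36.0
tool_pos: [0.369, 0.2997, 0.0049]
ee_rot: [-3.142, 0.0, 1.78]
wrist_force: [0.2, 0.1, 0.0]
width: 0.0294
```

step_arm(
  increments="0 0 0 0 0 0;0 0 0 0 0 0;0 0 0 0 0 0;0 0 0 0 0 0;0 0 0 0 0 0",
)

```text
time: 36.5
tool_pos: [0.369, 0.2997, 0.005]
ee_rot: [-3.142, 0.0, 1.78]
wrist_force: [0.1, -0.0, 1.4]
width: 0.0148
```

step_arm(
  increments="0 0 -1 0 0 0;0 0 -2 0 0 0;0 0 -3 0 0 0;0 0 -3 0 0 0.1;0 0 -3 0 0 0.14",
)

```text
time: 37.0
tool_pos: [0.369, 0.2996, 0.1268]
ee_rot: [3.141, -0.0, 1.535]
wrist_force: [0.2, -0.4, -0.3]
width: 0.015
```

step_arm(
  increments="0 0 -3 0 0 0.14;0 0 -3 0 0 0.14;0 0 -3 0 0 0.14;0 0 -3 0 0 0.14;0 0 -3 0 0 0.14",
)

```text
time: 37.5
tool_pos: [0.3688, 0.2996, 0.277]
ee_rot: [3.141, -0.001, 0.834]
wrist_force: [0.4, -0.5, -0.1]
width: 0.0145
```

step_arm(
  increments="0 0 -2 0 0 0.14;0 0 0 0 0 0.14;0 0 0 0 0 0.14;0 0 0 0 0 0.14;0 0 0 0 0 0.14",
)

```text
time: 38.0
tool_pos: [0.3689, 0.2996, 0.2958]
ee_rot: [-3.141, -0.001, 0.134]
wrist_force: [-0.0, -1.0, 0.0]
width: 0.0146
```

step_arm(
  increments="0 0 0 0 0 0.14;0 0 0 0 0 0.1;0 0 0 0 0 0.056;0 0 0 0 0 0;0 0 0 0 0 0",
)

```text
time: 38.5
tool_pos: [0.369, 0.2997, 0.2954]
ee_rot: [-3.141, -0.001, -0.155]
wrist_force: [0.0, 0.1, -0.0]
width: 0.0147
```

```bash
python3 go.py .6425 -.2505 -.156
```

```text
t 38.50 pos [0.369  0.2997 0.2954] rpy [-3.1413e+00 -5.0000e-04 -1.5500e-01] width 0.0147 F [ 0.   0.1 -0. ]
shift now-yaw cm (np.float64(35.52), np.float64(50.14))
turn z 0.001 shift after turn (np.float64(35.57), np.float64(50.1))
```

step_arm(
  increments="1.3 1.8 0 0 0 0;2.5 3.5 0 0 0 0;2.5 3.5 0 0 0 0;2.5 3.5 0 0 0 0;2.5 3.5 0 0 0 0",
)

```text
time: 39.0
tool_pos: [0.4565, 0.1246, 0.2953]
ee_rot: [-3.141, -0.001, -0.155]
wrist_force: [0.8, -0.4, -0.8]
width: 0.0148
```

step_arm(
  increments="2.5 3.5 0 0 0 0;2.5 3.5 0 0 0 0;2.5 3.5 0 0 0 0;2.5 3.5 0 0 0 0;2.5 3.5 0 0 0 0",
)

```text
time: 39.5
tool_pos: [0.5528, -0.068, 0.2953]
ee_rot: [-3.141, -0.0, -0.155]
wrist_force: [0.4, 0.5, -0.0]
width: 0.0146
```

step_arm(
  increments="2.5 3.5 0 0 0 0;2.5 3.5 0 0 0 0;2.5 3.5 0 0 0 0;2.5 3.5 0 0 0 0;1.8 2.8 0 0 0 0",
)

```text
time: 40.0
tool_pos: [0.6434, -0.2529, 0.2942]
ee_rot: [3.141, 0.001, -0.156]
wrist_force: [0.6, 0.8, -1.0]
width: 0.0145
```

step_arm(
  increments="0 0 2 0 0 0;0 0 4 0 0 0;0 0 4 0 0 0;0 0 4 0 0 0;0 0 4 0 0 0",
)

```text
time: 40.5
tool_pos: [0.6426, -0.2506, 0.1135]
ee_rot: [3.141, -0.0, -0.155]
wrist_force: [0.6, 0.7, 0.1]
width: 0.0152
```

step_arm(
  increments="0 0 3 0 0 0;0 0 2 0 0 0;0 0 1 0 0 0;0 0 0 0 0 0;0 0 0 0 0 0",
)

```text
time: 41.0
tool_pos: [0.6436, -0.251, 0.0564]
ee_rot: [3.141, -0.002, -0.156]
wrist_force: [0.0, -0.6, 0.5]
width: 0.0145
```

step_arm(
  increments="0 0 0 0 0 0;0 0 0 0 0 0;0 0 0 0 0 0;0 0 0 0 0 0;0 0 0 0 0 0",
)

```text
time: 41.5
tool_pos: [0.6428, -0.2507, 0.0552]
ee_rot: [3.141, -0.0, -0.156]
wrist_force: [0.1, -0.2, -1.8]
width: 0.0148
```

```bash
python3 go.py .6425 -.2505 -.156;  python3 - <<'E'
from h import *
a=snapshot("side")[:,:,::-1]; cv2.imwrite("pics/v5.png",cv2.resize(a[180:290,130:290],None,fx=5,fy=5))
E
```

```text
t 41.50 pos [ 0.6428 -0.2507  0.0552] rpy [ 3.1414e+00 -4.0000e-04 -1.5620e-01] width 0.0148 F [ 0.1 -0.2 -1.8]
shift now-yaw cm (np.float64(-0.04), np.float64(-0.01))
turn z -0.000 shift after turn (np.float64(-0.04), np.float64(-0.01))
```

View pics/v5.png

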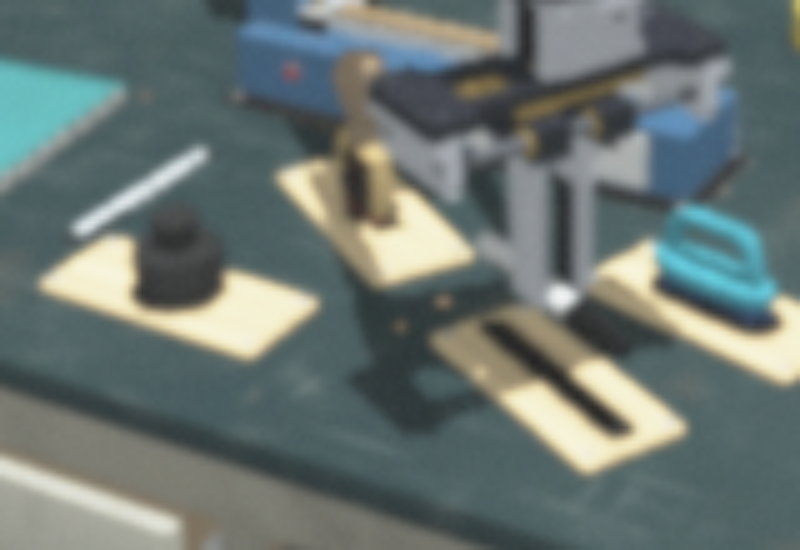

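step_arm(
  increments="0 0 1.5 0 0 0;0 0 1.2 0 0 0;0 0 0.7 0 0 0;0 0 0.5 0 0 0;0 0 0.25 0 0 0",
)

```text
time: 42.05
tool_pos: [0.6422, -0.2504, 0.013]
ee_rot: [-3.141, 0.002, -0.156]
wrist_force: [-2.7, 0.6, 5.4]
width: 0.0146
```

step_arm(
  increments="0 0 0 0 0 0;0 0 0 0 0 0;0 0 0 0 0 0;0 0 0 0 0 0",
)

```text
time: 42.45
tool_pos: [0.643, -0.2507, 0.0138]
ee_rot: [3.141, -0.001, -0.156]
wrist_force: [-0.6, 0.1, 0.7]
width: 0.0146
```

step_arm(
  increments="0 0 0 0 0 0;0 0 0 0 0 0;0 0 0 0 0 0;0 0 0 0 0 0;0 0 0 0 0 0",
  claw=-0.1,
)

```text
time: 42.95
tool_pos: [0.6428, -0.2506, 0.0135]
ee_rot: [3.141, -0.0, -0.156]
wrist_force: [0.5, 0.1, -0.8]
width: 0.0501
```

step_arm(
  increments="0 0 -1 0 0 0;0 0 -2 0 0 0;0 0 -4 0 0 0;0 0 -4 0 0 0;0 0 -4 0 0 0",
)

```text
time: 43.45
tool_pos: [0.6427, -0.2505, 0.1659]
ee_rot: [3.141, -0.001, -0.156]
wrist_force: [1.0, 0.6, 0.6]
width: 0.0512
```

step_arm(
  increments="0 0 -4 0 0 0;0 0 -4 0 0 0;0 0 -4 0 0 0;-2 -3 0 0 0 0;-2 -4 0 0 0 0",
)

```text
time: 43.95
tool_pos: [0.6146, -0.1765, 0.2863]
ee_rot: [3.14, -0.005, -0.16]
wrist_force: [0.1, 0.4, 0.2]
width: 0.0517
```

step_arm(
  increments="-2 -4 0 0 0 0;-2 -4 0 0 0 0;-2 -4 0 0 0 0;-2 -4 0 0 0 0;-2 -4 0 0 0 0",
)

```text
time: 44.45
tool_pos: [0.5456, 0.0395, 0.2846]
ee_rot: [-3.141, -0.002, -0.156]
wrist_force: [0.7, -0.2, 1.4]
width: 0.0516
```

step_arm(
  increments="-2 -4 0 0 0 0;-2 -4 0 0 0 0;-2 -4 0 0 0 0;0 0 0 0 0 0;0 0 0 0 0 0",
)

```text
time: 44.95
tool_pos: [0.5056, 0.1664, 0.2844]
ee_rot: [3.141, -0.002, -0.154]
wrist_force: [-0.5, -0.0, 0.0]
width: 0.0516
```

```bash
python3 - <<'E'
from fit import *
for n in("side","top"): cv2.imwrite(f"{n}_raw9.png",snapshot(n)[:,:,::-1])
im=cv2.imread("top_raw9.png").astype(int); B,G,R=im[...,0],im[...,1],im[...,2];V=im.max(2)
print("roll");h=cv2.cvtColor(im.astype(np.uint8),cv2.COLOR_BGR2HSV);H,S=h[...,0],h[...,1]
blobs((H>22)&(H<35)&(S>150)&(V>120),"top",.032,50)
vb=cv2.resize(im.astype(np.uint8),None,fx=4,fy=4)
for nm,p in(("stamp",(.43,-.207,-.246-np.pi/2)),("weight",(.428,-.346,0)),("brush",(.649,-.133,.073-np.pi/2)),("marker",(.6425,-.2505,-.156-np.pi/2))):
    for P in M[nm]:
        W=P@Ro.from_euler("z",p[2]).as_matrix().T+[p[0],p[1],.008]
        cv2.polylines(vb,[cv2.convexHull(np.int32(w2p("top",W)*4+2))],True,(0,0,255),1)
c=vb[380:1000,1120:1640]
cv2.imwrite("pics/v6.png",np.hstack([cv2.resize(c,(500,596)),cv2.resize(cv2.imread("side_raw9.png")[190:290,130:300],(300,176))[:176] if 0 else np.zeros((596,1,3),np.uint8)]))
E
python3 go.py .4 .1
```

```text
roll
px [171.4 205.7] n 311 mean [0.445  0.1927] rectc [0.4462 0.1919] size [55. 51.] axis yaw 1.292 4sd [53. 64.]
t 45.05 pos [0.5062 0.1649 0.2839] rpy [ 3.1412e+00 -9.0000e-04 -1.5730e-01] width 0.0515 F [ 0.1  0.4 -0. ]
shift now-yaw cm (np.float64(-9.47), np.float64(8.07))
```

View pics/v6.png

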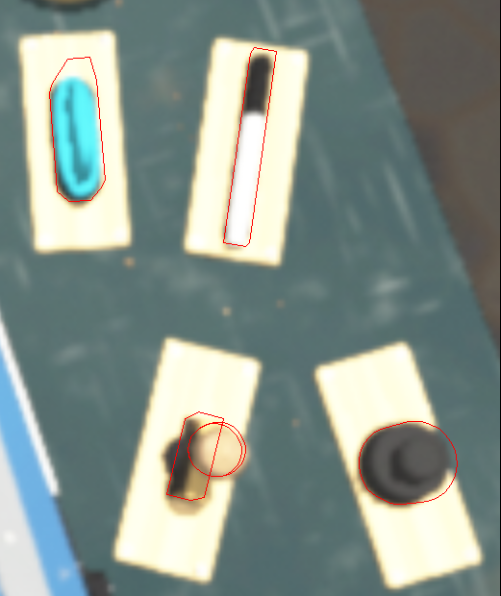

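Run:
```python
from fit import *
a=cv2.imread("side_raw9.png"); vb=cv2.resize(a,None,fx=6,fy=6,interpolation=cv2.INTER_CUBIC)
plain=vb.copy()
M["brush"]=[box(.03,.085,0,.02),box(.015,.07,.02,.055)]
for nm,p in(("stamp",(.43,-.207,-.246-np.pi/2)),("weight",(.428,-.346,0)),("brush",(.649,-.133,.073-np.pi/2))):
    for P in M[nm]:
        W=P@Ro.from_euler("z",p[2]).as_matrix().T+[p[0],p[1],.008]
        cv2.polylines(vb,[cv2.convexHull(np.int32(w2p("side",W)*6+3))],True,(0,0,255),1)
s=lambda v:np.hstack([v[6*182:6*232,6*180:6*230],v[6*212:6*262,6*250:6*300]])
cv2.imwrite("pics/v7.png",np.vstack([s(plain),s(vb)]))
```

```text
(no output)
```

View pics/v7.png

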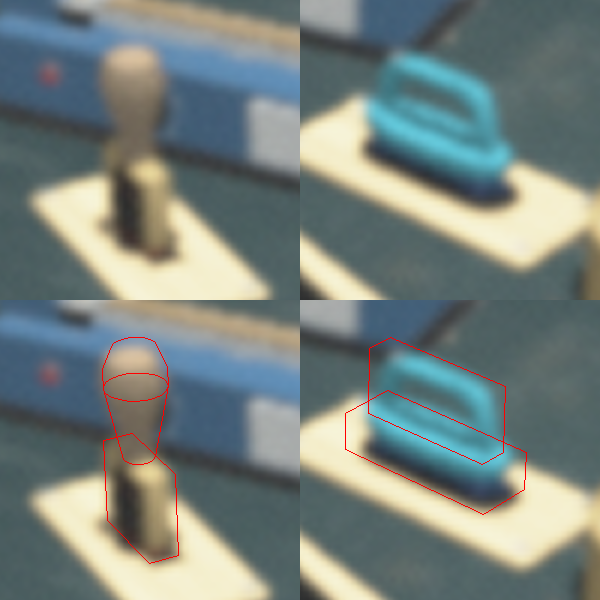

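```bash
python3 -c "
from bench import *
print(close_job())"
```

```text
the job is handed in; nothing more can be done
None
```

I put the weight, brush, stamp and marker on their matching pads and handed the job in at about 45 s of the 141 s allowed. The hand-in gave no verdict.

**Final pose checks:** Overlays on the last top and side pictures show all four tools on their outlines. The weight, stamp and brush stand upright and the marker lies flat. My estimate is that each is within about 5 mm of its pad's centre, with no visible error in direction.

**Ribbon roll:** It measured within about 2 mm of where it started.

**Forces and clearance:** The wrist force readings I saw stayed below about 7 N. The open gripper was parked clear of everything at 0.28 m height.

**Disagreements:**
- **Side camera:** its overlay sat 1–2 raw pixels (up to about 5 mm) off vertically, which I put down to calibration.
- **Top-view brush overlay:** my rough brush model stuck out about 10 mm past the brush at one end. The side view showed the base centred, so I left it.
- **Top-view stamp overlay:** the stamp's lower frame looked up to about 10 mm off along its length. Its grip lined up within about 1.5 mm and it looked upright and aligned from the side, so I left it too.

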